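# Ready the brake arm jig and hold its slide open

### The job

Set the aluminium brake arm down gently, without dropping it, on the jig's narrow raised rest: flat side down as it lies now, centred, and lying along the rest, and let go of it. Then pull the red spring-return handle out until its pointer stands over the yellow mark and finish still gripping it there, so that the mechanic can fit the pad; it springs back if released. Do not shift the yellow clip, and leave the wrench, the reflector and the sprocket where they lie.

Things in the scene. Friction and masses are not known exactly. Their poses are not given: they have to be found in the camera images.
- jig: Green steel base plate 240 (x) x 280 (y) x 12 mm, fixed to the ledge, carrying the rest, the slide and the scale. Origin: centre of its underside, on the ledge. Its -x axis is the pull direction (roughly towards the robot); on its -y half is the slide, on its +y half the rest. A dark spring housing, top 52 mm above the ledge, stands behind the handle (jig x 30 to 100, y -97 to -53 mm).
- rest_top (a point): Centre of the top of the narrow raised rest, a blue upright wall with a black rubber top, at jig (0, 75, 75) mm, so 75 mm above the ledge. Top is level, 84 mm long along jig x and only 16 mm wide along jig y, no lips. Nothing else stands within 80 mm of it sideways. Axes are the jig's.
- brake_arm: Loose aluminium brake arm, 142 mm long (its x), about 0.15 kg, flat underneath. Bar 20 wide, 18 high; in its middle a flat-sided boss 40 long x 20 wide, top 38 mm above the underside, good to grip across its width. Round eye 28 mm across at the +x end (x 56), black pad block 24 x 26 mm at the -x end (x -58). Origin: centre of its underside, under the boss. It may lie on the rest either way round.
- pull: Spring-return slide with an upright red handle blade 12 mm thick (jig x) x 50 mm wide (jig y), free to grip from 46 to 106 mm above the ledge. Slides along jig -x, 0 to 90 mm of travel; starts and returns home at 0. The spring pulls it back with about 6 N at home plus 1.5 N per 10 mm. Axes are the jig's; origin on the ledge under the blade's centre.
- pull_grip (a point): Centre of the red blade at a good height to grip from above, 85 mm above the ledge; the blade's top is 21 mm higher. Moves with the slide.
- pointer (a point): Tip of the red pointer that the slide carries over the white scale bar, on the jig's -y side, 47 mm beside the blade's centre and level with it in jig x, 43 mm above the ledge. Moves with the slide.
- mark (a point): Centre of the top of the yellow clip, a band 12 mm wide along jig x, on the white scale bar, 36 mm above the ledge. It is set 35 to 65 mm out (jig -x) from the home place of the pointer. The pointer is on the mark when it stands over the band: same jig x within 6 mm. The clip sits by friction and must not be shifted. Axes are the jig's.
- wrench: Brass wrench lying on the ledge, 150 mm long (x). Bystander.
- reflector: Orange plastic reflector, 60 x 40 x 12 mm, lying on the ledge, origin centre of underside. Bystander.
- sprocket: Black steel sprocket, 84 mm across, 10 mm high, lying on the ledge, origin centre of underside. Bystander.
Not all that is in view belongs to the job. There is more than one size of the brake_arm; the job needs the largest.

How it is judged:
By the outcome, as a careful person would: the job done as asked, in the order asked, and still so for the second after the job is handed in, while the arm keeps its last pose, push and grip.
It also fails if it takes over 53 s, if anything falls off the work surface, if the arm or the gripper's body presses on something with over 40 N, if the wrist force passes 120 N, or if a joint passes its speed limit or range.

### The arm

A 6-joint arm with a two-finger parallel gripper is mounted at the origin on the work surface. World frame = base frame: x ahead of the robot, y to its left, z up, the work surface at z = 0. Lengths are in m, angles in degrees, forces in N, time in s.
With the tool pointing down it reaches from about 0.25 to 0.725 m from the base axis. Payload 4 kg.
Tool frame: the origin (TCP) lies at the very end of the fingers, on their centre line; the grasp point (between the pads) lies 19 mm behind it; z points along the fingers, y is the direction in which the jaws open and shut (so a half turn about z gives the same grasp; the last joint's range is limited). The gripper opens to 85 mm and grips with 20 to 120 N. Pads are 22 mm wide; open, the fingers measure 114 mm over their backs; the gripper's body (76 mm by 85 mm) begins 54 mm behind the grasp point. The pads swing forward as they close: fully open they stand 13 mm farther back than shut.
Start: joints at [71.276, 13.785, 0.286, 76.501, 0, 90], TCP at [0.161, 0.474, 0.231] pointing down, gripper open.
Joint ranges: [-155.79, 155.79], [-60.16, 107.12], [-62.33, 73.08], [-114, 123.19], [-81.49, 82.49], [-180, 180]. Speed limits (degrees/s): [159.86, 159.86, 180, 180, 180, 180].

### API

Orientations are given as a 3x3 rotation matrix whose columns are the frame's x, y, z axes.
In Python, from bench import robot gives the robot as it stands.
- The arm moves only by the tool play_rows, never from a script. Its argument "plan" is a list of rows, each an object with "xyz": the shift along the tool's x, y, z in mm, a list of three; "angular": the turn, a rotation vector about the tool's x, y, z in rad, a list of three; "claw": the opening, from -1 (shut) to 1 (fully open). A call has exactly 8 rows; each row is the pose to reach, as a shift and turn from the pose measured when the call began, along the tool's axes at that moment; what a row does not reach only later rows make up. A row lasts 1/8 s, in which the tool goes at most 62.5 mm and 10.7 degrees, less where a joint would pass 70% of its speed; a pose out of reach is approached as far as the arm can. A call with a gripper value outside its range is refused whole. The fingers move at their own pace and stop on an object; "squeeze" is the grip in N (left out, the last holds). Time passes only in rows, so rows that repeat a pose let the fingers close, or fill a call up. It gives the time, the measured TCP pose, the force and the opening at its end, in the units of the state.
- robot.sense(): the state, without advancing time (a new reading comes with each control period).
- robot.read_camera(name): name is "scene" or "top" or "wrist"; returns a dict with "image" (480x640x3 uint8, red, green, blue), "fx", "fy", "cx", "cy" (pixels), "k1" (the pictures are not rectified: a ray, as slopes to the right and down, at radius r is drawn at 1 + k1 r^2 times it, then the intrinsics apply), "R" (3x3) and "t" (3): a world point X has camera coordinates R X + t; the wrist camera has in their place "T_tool_cam" (4x4, takes a point from camera to tool coordinates, whose origin is the TCP and whose axes are the flange's). Camera axes: x right, y down, z forward; pixel columns grow to the right and rows downward; lengths in m; the calibration is good to about 2 mm. A picture is of the moment at which its call begins: read the wrist's pose just before it. There is no depth.
- robot.job_done(): hands the job in, once; it reports no verdict.
The state is a dict: "clock": time; "joints": joint angles; "joint_velocities": joint speeds; "joint_efforts": joint torques, N m; "tool_pos": TCP position; "ee_rot": TCP orientation; "contact_force": force on the tool from outside, world axes, zero at the start; "moment": the same for the moment, N m; "grip_width": finger opening in m.
Only numpy, scipy, OpenCV 4.12 (cv2) and the standard library are available. Lean on these libraries where they do the work, as an engineer would, in place of code of your own. Each camera call takes 0.05 s, during which the arm holds its last target.

## Working session

There is one attempt and no reset: what is moved stays moved. The work goes in short steps, Python scripts to look and compute and a tool call to move; the robot and the scene stay as the last step left them, time stands still between calls to the robot, and variables do not carry over. Pictures are saved under pics/ and viewed, and the job is handed in when it is done.

Besides the shell and the picture viewer there is one more tool, called after "Request:" as name(argument=value, ...) on one line, values as JSON. play_rows: Moves the arm, as the interface text tells. Its arguments: {"type":"object","properties":{"plan":{"type":"array","items":{"type":"object","properties":{"xyz":{"type":"array","items":{"type":"number"}},"angular":{"type":"array","items":{"type":"number"}},"claw":{"type":"number"}}}},"squeeze":{"type":"number"}},"required":["plan"]}

```bash
ls; mkdir -p pics; cat > h.py <<'E'
import numpy as np,cv2,pickle
from bench import robot
def snap(n,tag):
    s=robot.sense(); c=robot.read_camera(n)
    if n=="wrist":
        T=np.array(c["T_tool_cam"]);Rt=np.array(s["ee_rot"]);p=np.array(s["tool_pos"])
        Rwc=Rt@T[:3,:3]; C=Rt@T[:3,3]+p
        c["R"]=Rwc.T;c["t"]=-Rwc.T@C
    cv2.imwrite(f"pics/{tag}.png",c["image"][:,:,::-1]); pickle.dump(c,open(f"pics/{tag}.pkl","wb")); return c
def load(tag): return pickle.load(open(f"pics/{tag}.pkl","rb"))
def K(c): return np.array([[c["fx"],0,c["cx"]],[0,c["fy"],c["cy"]],[0,0,1.]]),np.array([c["k1"],0,0,0,0.])
def ray(c,uv):
    k,d=K(c); q=cv2.undistortPoints(np.array(uv,float).reshape(-1,1,2),k,d).reshape(-1,2)
    R=np.array(c["R"]);t=np.array(c["t"])
    return -R.T@t, np.c_[q,np.ones(len(q))]@R
def onz(c,uv,z):
    C,D=ray(c,uv); return C+D*((z-C[2])/D[:,2])[:,None]
def proj(c,X):
    k,d=K(c); r,_=cv2.Rodrigues(np.array(c["R"])); return cv2.projectPoints(np.array(X,float).reshape(-1,1,3),r,np.array(c["t"],float),k,d)[0].reshape(-1,2)
def tri(c1,p1,c2,p2):
    A=[];b=[]
    for c,p in((c1,p1),(c2,p2)):
        C,D=ray(c,[p]);d=D[0]/np.linalg.norm(D[0]);M=np.eye(3)-np.outer(d,d);A.append(M);b.append(M@C)
    return np.linalg.lstsq(np.vstack(A),np.hstack(b),rcond=None)[0]
E
python3 - <<'E'
from h import *
for n in("scene","top","wrist"):
    c=snap(n,n+"0"); print(n,c["fx"],c["k1"],(-np.array(c["R"]).T@np.array(c["t"])).round(3))
print(robot.sense())
E
```

```text
pics
scene 517.8644242066337 -0.04057225977367824 [ 1.437 -0.046  0.593]
top 595.2568238432425 0.06572744302235727 [0.437 0.056 1.363]
wrist 385.2666288727634 0.014107309617385917 [0.08  0.501 0.373]
{'clock': 0.15, 'joints': array([ 7.12754994e+01,  1.38233223e+01,  2.34036165e-01,  7.65013185e+01,
       -2.15164611e-04,  8.99984038e+01]), 'joint_velocities': array([ 0.08351412, -0.13227611,  0.20110542,  0.00949093, -0.03148174,
        0.08189049]), 'joint_efforts': array([-1.05063627e-06, -3.72634006e+01,  2.52638322e+01,  1.23382418e-02,
       -1.81573608e-05,  5.37090330e-06]), 'tool_pos': array([0.16036419, 0.47310576, 0.23062566]), 'ee_rot': array([[-9.47082036e-01,  3.20991219e-01, -5.04084413e-04],
       [ 3.20991614e-01,  9.47080850e-01, -1.49885710e-03],
       [-3.71127259e-06, -1.58134750e-03, -9.99998750e-01]]), 'contact_force': array([ 0.51623603, -0.10922244, -0.20761864]), 'moment': array([ 0.00231666, -0.02182836, -0.06166241]), 'grip_width': 0.08567522667904702}
```

View pics/scene0.png

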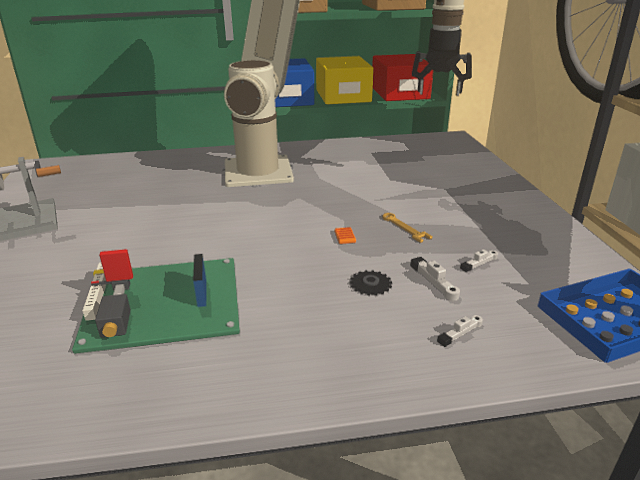

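View pics/top0.png

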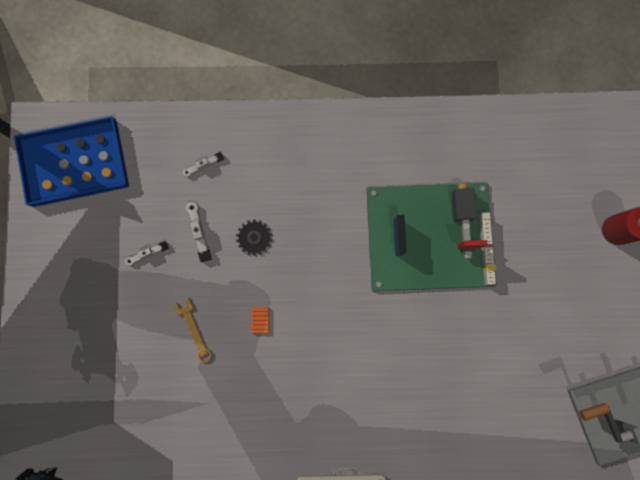

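View pics/wrist0.png

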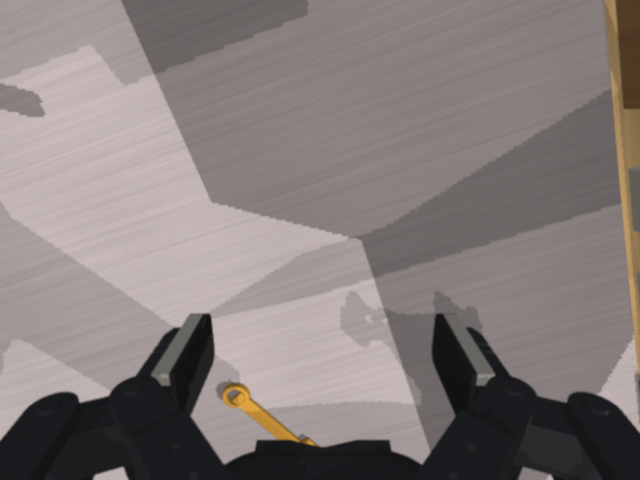

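The top view shows the largest arm at about (199,232), with its eye up and its pad down. The jig lies at about (431,237), with the rest at (400,235), the red blade at (473,244) and the yellow clip near (490,268). I'll zoom in next.

```bash
python3 - <<'E'
import cv2
i=cv2.imread('pics/top0.png')
a=cv2.resize(i[190:275,165:245],None,fx=6,fy=6,interpolation=cv2.INTER_CUBIC)
b=cv2.resize(i[175:300,360:505],None,fx=5,fy=5,interpolation=cv2.INTER_CUBIC)
cv2.imwrite('pics/za.png',a);cv2.imwrite('pics/zb.png',b)
s=cv2.imread('pics/scene0.png')
cv2.imwrite('pics/zc.png',cv2.resize(s[235:360,60:250],None,fx=4,fy=4,interpolation=cv2.INTER_CUBIC))
E
```

```text
(no output)
```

View pics/za.png

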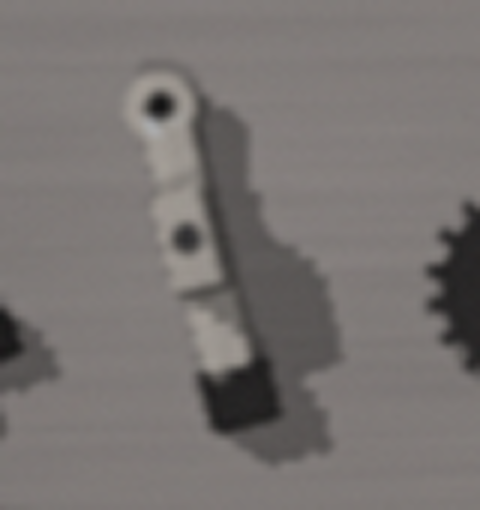

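View pics/zb.png

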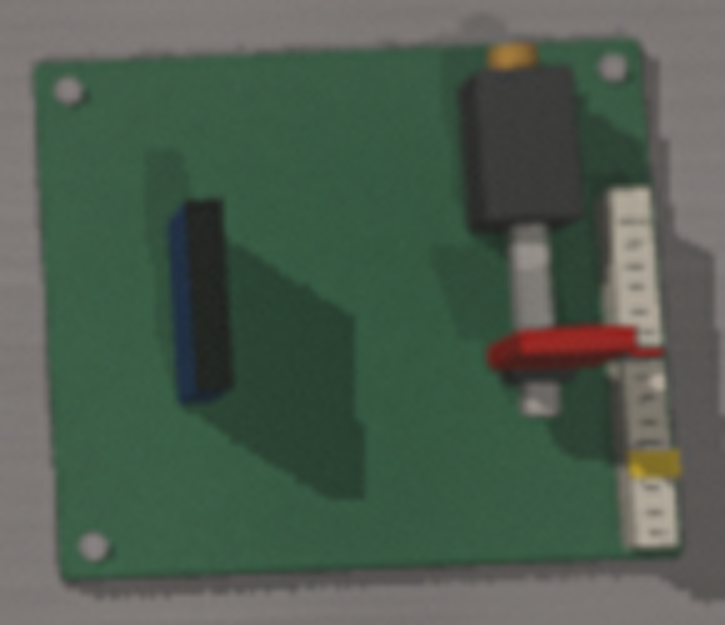

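View pics/zc.png

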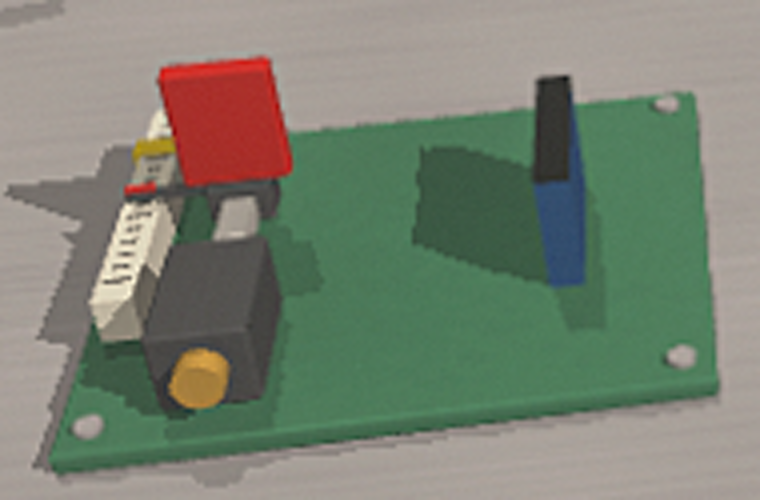

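```bash
cat > m.py <<'E'
from h import *
t=load("top0");s=load("scene0")
def Z(p,f,o): return (np.array(p,float)+.5)/f-.5+np.array(o)
zb=lambda p:Z(p,5,(360,175)); za=lambda p:Z(p,6,(165,190)); zc=lambda p:Z(p,4,(60,235))
np.set_printoptions(suppress=True,precision=4)
if __name__=="__main__":
    # height checks by triangulation
    for n,a,b in [("bolt",zb((69,90)),zc((681,355))),("bolt2",zb((93,547)),zc((667,104))),("bolt3",zb((613,68)),zc((88,427))),("ptr tip",zb((662,352)),zc((128,191)))]:
        print(n,tri(t,a,s,b))
    # plate corners
    P=onz(t,zb([(36,64),(641,41),(682,552),(62,580)]),.012);print("plate",P, np.linalg.norm(np.diff(P,axis=0,append=P[:1]),axis=1),P.mean(0))
    Q=onz(t,zb([(187,203),(222,200),(233,387),(195,402)]),.075);print("rest",Q,Q.mean(0),np.linalg.norm(np.diff(Q,axis=0,append=Q[:1]),axis=1))
    print("restscene",onz(s,zc([(540,76),(569,76),(573,180),(534,184)]),.075))
    print("eye",onz(t,za([(160,104)]),.018),onz(t,za([(160,104)]),.038))
    print("boss",onz(t,za([(186,238)]),.038), "pad",onz(t,za([(240,395)]),.018))
    print("clip",onz(t,zb([(655,463)]),.036),"ptr",onz(t,zb([(640,352),(662,352)]),.043))
    print("blade top",onz(t,zb([(523,333),(636,328),(636,343),(523,352)]),.106))
E
python3 m.py
```

```text
bolt [ 0.7138 -0.0908  0.0143]
bolt2 [ 0.5035 -0.0952  0.0129]
bolt3 [ 0.7194 -0.3411  0.0125]
ptr tip [ 0.5842 -0.3463  0.0418]
plate [[ 0.7269 -0.0751  0.012 ]
 [ 0.7317 -0.3535  0.012 ]
 [ 0.4967 -0.3581  0.012 ]
 [ 0.489  -0.0793  0.012 ]] [0.2784 0.235  0.2789 0.2379] [ 0.611  -0.2165  0.012 ]
rest [[ 0.65   -0.1331  0.075 ]
 [ 0.651  -0.1485  0.075 ]
 [ 0.5686 -0.1499  0.075 ]
 [ 0.5624 -0.1332  0.075 ]] [ 0.608  -0.1412  0.075 ] [0.0154 0.0824 0.0178 0.0876]
restscene [[ 0.5675 -0.1514  0.075 ]
 [ 0.5698 -0.1376  0.075 ]
 [ 0.6595 -0.1329  0.075 ]
 [ 0.6598 -0.1499  0.075 ]]
eye [[0.6877 0.3285 0.018 ]] [[0.684  0.3244 0.038 ]]
boss [[0.633  0.3144 0.038 ]] pad [[0.5757 0.2977 0.018 ]]
clip [[ 0.5352 -0.3413  0.036 ]] ptr [[ 0.5841 -0.3356  0.043 ]
 [ 0.5839 -0.3453  0.043 ]]
blade top [[ 0.5861 -0.2683  0.106 ]
 [ 0.5873 -0.3159  0.106 ]
 [ 0.5809 -0.3155  0.106 ]
 [ 0.578  -0.2679  0.106 ]]
```

```bash
cat >> h.py <<'E'
from scipy.spatial.transform import Rotation as Ro
def target(xyz,yaw_y):
    """shift/turn for the tool straight down at xyz with tool y at world yaw (deg)"""
    s=robot.sense();R=np.array(s["ee_rot"]);p=np.array(s["tool_pos"])
    a=np.radians(yaw_y);y=np.array([np.cos(a),np.sin(a),0]);z=np.array([0,0,-1.]);x=np.cross(y,z)
    T=np.c_[x,y,z]
    print("clock",s["clock"],"pos",p.round(4),"xyz mm",(R.T@(np.array(xyz)-p)*1000).round(1),"ang",Ro.from_matrix(R.T@T).as_rotvec().round(3),"F",np.round(s["contact_force"],1),"w",round(s["grip_width"],4),"j",np.round(s["joints"],1))
E
python3 -c "
from h import *
target([.615,.309,.16],105.4)"
```

```text
clock 0.15 pos [0.1604 0.4731 0.2306] xyz mm [-483.3   -9.4   70.6] ang [-0.002 -0.    -0.596] F [ 0.5 -0.1 -0.2] w 0.0857 j [71.3 13.8  0.2 76.5 -0.  90. ]
```

Request:
play_rows(plan=[{"xyz":[-35,0,5],"angular":[0,0,-0.05],"claw":1},{"xyz":[-95,-2,15],"angular":[0,0,-0.13],"claw":1},{"xyz":[-155,-3,25],"angular":[0,0,-0.21],"claw":1},{"xyz":[-215,-4,35],"angular":[0,0,-0.29],"claw":1},{"xyz":[-275,-5,45],"angular":[0,0,-0.37],"claw":1},{"xyz":[-335,-6,55],"angular":[0,0,-0.45],"claw":1},{"xyz":[-395,-8,65],"angular":[0,0,-0.53],"claw":1},{"xyz":[-440,-9,70],"angular":[0,0,-0.596],"claw":1}])

```text
clock: 1.15
tool_pos: [0.5759, 0.3215, 0.159]
ee_rot: [[-0.964, -0.267, -0.002], [-0.267, 0.964, -0.002], [0.003, -0.002, -1.0]]
contact_force: [-0.5, 0.3, -0.0]
grip_width: 0.0852
```

```bash
python3 -c "
from h import *
snap('wrist','w1')
target([.615,.309,.16],105.4)"
```

```text
clock 1.2 pos [0.5805 0.3187 0.1577] xyz mm [-30.7 -18.5  -2.2] ang [-0.004 -0.    -0.002] F [ 4.6 -0.6 -0.2] w 0.0856 j [28.9 34.6 21.1 76.5 -0.2 13.6]
```

View pics/w1.png

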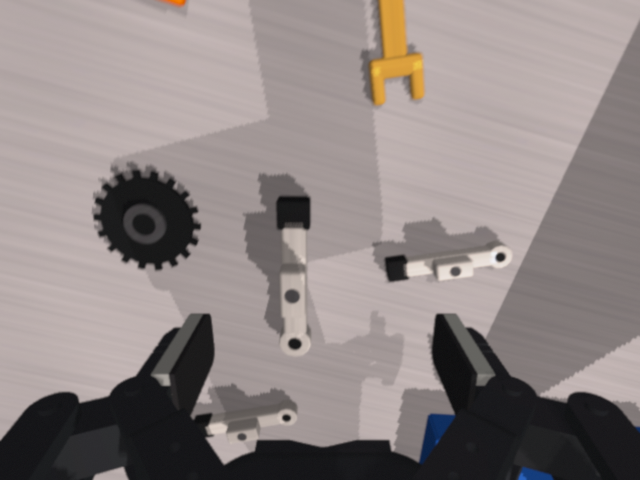

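The wrist view shows the large arm upright, with its boss hole at (292,296), eye at (294,344) and pad at (293,212). The arm was still settling, so I'll shoot again.

```bash
python3 -c "
from h import *
c=snap('wrist','w2')
target([.615,.309,.16],105.4)
i=cv2.imread('pics/w2.png');cv2.imwrite('pics/w2z.png',cv2.resize(i[190:370,220:360],None,fx=3.3,fy=3.3,interpolation=2))
g=c['image'].astype(int)
"
```

```text
clock 1.25 pos [0.5776 0.32   0.158 ] xyz mm [-33.2 -20.4  -2. ] ang [-0.003 -0.002 -0.005] F [ 0.5  0.4 -0.8] w 0.085 j [29.1 34.5 20.9 76.5 -0.1 13.9]
```

View pics/w2z.png

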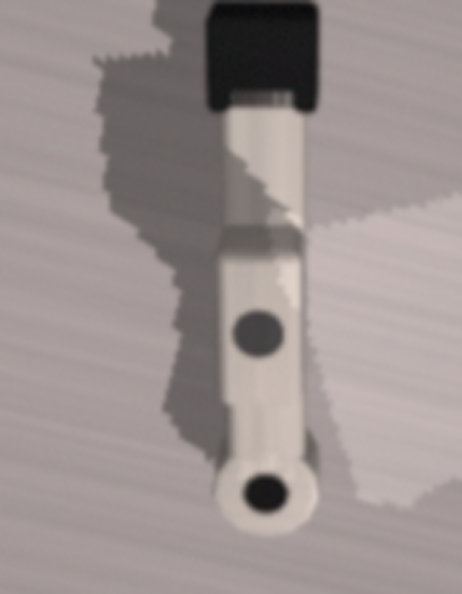

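```bash
python3 -c "
from m import *
c=load('w2');z=lambda p:Z(p,3.3,(220,190))
print(onz(c,z([(258,333),(220,262),(302,262),(222,400),(303,400)]),.038));e=onz(c,z([(266,494)]),.018);p=onz(c,z([(263,50)]),.022);print(e,p,np.degrees(np.arctan2(*(e-p)[0,[1,0]])))
"
```

```text
[[0.6326 0.314  0.038 ]
 [0.6177 0.3014 0.038 ]
 [0.6128 0.3192 0.038 ]
 [0.6517 0.3101 0.038 ]
 [0.6467 0.3284 0.038 ]]
[[0.6871 0.3285 0.018 ]] [[0.5719 0.2988 0.022 ]] 14.477165261256268
```

```bash
python3 -c "
from h import *
target([.6326,.3143,.010],104.8)"
```

```text
clock 1.25 pos [0.5776 0.32   0.158 ] xyz mm [-51.9 -19.5 147.9] ang [-0.003 -0.002  0.006] F [ 0.5  0.4 -0.8] w 0.085 j [29.1 34.5 20.9 76.5 -0.1 13.9]
```

Request:
play_rows(plan=[{"xyz":[-20,-8,10],"angular":[0,0,0],"claw":0.4},{"xyz":[-40,-15,30],"angular":[-0.002,-0.002,0.006],"claw":0.4},{"xyz":[-52,-19.5,50],"angular":[-0.003,-0.002,0.006],"claw":0.4},{"xyz":[-52,-19.5,65],"angular":[-0.003,-0.002,0.006],"claw":0.4},{"xyz":[-52,-19.5,80],"angular":[-0.003,-0.002,0.006],"claw":0.4},{"xyz":[-52,-19.5,90],"angular":[-0.003,-0.002,0.006],"claw":0.4},{"xyz":[-52,-19.5,95],"angular":[-0.003,-0.002,0.006],"claw":0.4},{"xyz":[-52,-19.5,95],"angular":[-0.003,-0.002,0.006],"claw":0.4}])

```text
clock: 2.25
tool_pos: [0.6325, 0.3146, 0.063]
ee_rot: [[-0.967, -0.255, -0.0], [-0.255, 0.967, -0.0], [0.0, 0.0, -1.0]]
contact_force: [0.2, 1.3, 0.8]
grip_width: 0.06
```

```bash
python3 -c "
from h import *
snap('wrist','w3')
target([.6326,.3143,.010],104.8)"
```

```text
clock 2.3 pos [0.6329 0.3147 0.0635] xyz mm [ 0.4 -0.3 53.5] ang [ 0.  0. -0.] F [-0.4  0.1 -0.1] w 0.0601 j [26.4 43.2 22.4 69.1  0.  11.6]
```

View pics/w3.png

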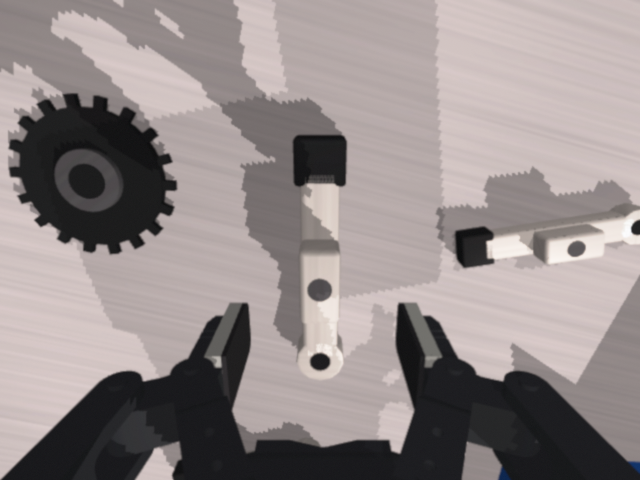

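The boss sits at (320,290), centred between the pads and straight. I'll descend and grip.

Request:
play_rows(plan=[{"xyz":[0,0,8],"angular":[0,0,0],"claw":0.4},{"xyz":[0,0,18],"angular":[0,0,0],"claw":0.4},{"xyz":[0,0,29],"angular":[0,0,0],"claw":0.4},{"xyz":[0,0,39],"angular":[0,0,0],"claw":0.4},{"xyz":[0,0,46],"angular":[0,0,0],"claw":0.4},{"xyz":[0,0,50],"angular":[0,0,0],"claw":0.4},{"xyz":[0,0,52],"angular":[0,0,0],"claw":0.4},{"xyz":[0,0,52],"angular":[0,0,0],"claw":0.2}], squeeze=40)

```text
clock: 3.3
tool_pos: [0.633, 0.3148, 0.0116]
ee_rot: [[-0.967, -0.255, 0.001], [-0.255, 0.967, 0.0], [-0.001, 0.0, -1.0]]
contact_force: [0.1, -0.7, 0.6]
grip_width: 0.0516
```

Request:
play_rows(plan=[{"xyz":[0,0,0],"angular":[0,0,0],"claw":-0.2},{"xyz":[0,0,0],"angular":[0,0,0],"claw":-0.4},{"xyz":[0,0,0],"angular":[0,0,0],"claw":-0.6},{"xyz":[0,0,0],"angular":[0,0,0],"claw":-0.8},{"xyz":[0,0,0],"angular":[0,0,0],"claw":-1},{"xyz":[0,0,0],"angular":[0,0,0],"claw":-1},{"xyz":[0,0,0],"angular":[0,0,0],"claw":-1},{"xyz":[0,0,0],"angular":[0,0,0],"claw":-1}])

```text
clock: 4.3
tool_pos: [0.6334, 0.3148, 0.0121]
ee_rot: [[-0.967, -0.255, 0.002], [-0.255, 0.967, 0.001], [-0.002, 0.0, -1.0]]
contact_force: [-0.7, -0.4, 4.8]
grip_width: 0.0194
```

```bash
python3 -c "
from h import *
snap('wrist','w4')
target([.6326,.3143,.20],104.8)"
```

```text
clock 4.35 pos [0.6334 0.3149 0.0121] xyz mm [   0.6   -0.3 -187.9] ang [ 0.     0.002 -0.   ] F [-1.1 -1.1  5.6] w 0.0191 j [26.4 45.7 19.1 63.3 -0.  11.6]
```

View pics/w4.png

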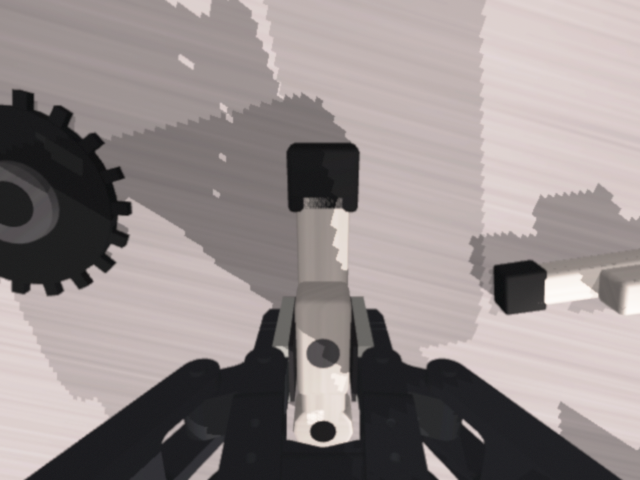

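The arm is gripped at 19 mm with the boss between the pads. Next I measure the in-hand offset and lift.

```bash
python3 -c "
from m import *
c=load('w4');print(onz(c,[(323,352.5)],.038),onz(c,[(323,431)],.018))"
```

```text
[[0.6324 0.3156 0.038 ]] [[0.6867 0.33   0.018 ]]
```

Request:
play_rows(plan=[{"xyz":[0,0,-8],"angular":[0,0,0],"claw":-1},{"xyz":[0,0,-25],"angular":[0,0,0],"claw":-1},{"xyz":[0,0,-50],"angular":[0,0,0],"claw":-1},{"xyz":[0,0,-80],"angular":[0,0,0],"claw":-1},{"xyz":[0,0,-110],"angular":[0,0,0],"claw":-1},{"xyz":[0,0,-140],"angular":[0,0,0],"claw":-1},{"xyz":[0,0,-155],"angular":[0,0,0],"claw":-1},{"xyz":[0,0,-160],"angular":[0,0,0],"claw":-1}])

```text
clock: 5.35
tool_pos: [0.6335, 0.315, 0.1733]
ee_rot: [[-0.967, -0.255, 0.003], [-0.255, 0.967, 0.002], [-0.003, 0.001, -1.0]]
contact_force: [0.2, -0.6, -1.5]
grip_width: 0.019
```

```bash
python3 -c "
from h import *
snap('wrist','w5')
target([.60,-.143,.17],91.2)"
```

```text
clock 5.4 pos [0.6333 0.3149 0.1729] xyz mm [ 149.1 -434.2    2.3] ang [0.001 0.002 0.237] F [ 0.1 -0.4 -1.7] w 0.0196 j [26.4 40.  32.8 82.7  0.  11.6]
```

View pics/w5.png

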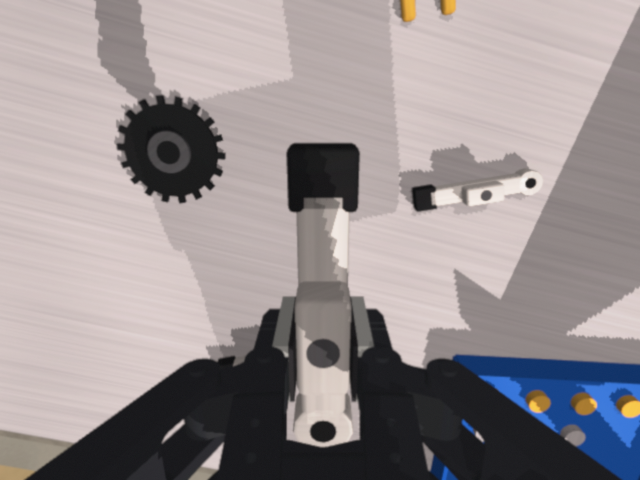

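```bash
python3 -c "
from h import *
target([.60,-.06,.18],91.2)"
```

```text
clock 5.4 pos [0.6333 0.3149 0.1729] xyz mm [ 127.9 -353.9   -7.6] ang [0.001 0.002 0.237] F [ 0.1 -0.4 -1.7] w 0.0196 j [26.4 40.  32.8 82.7  0.  11.6]
```

Request:
play_rows(plan=[{"xyz":[8,-22,0],"angular":[0,0,0.015],"claw":-1},{"xyz":[26,-70,-1],"angular":[0,0,0.047],"claw":-1},{"xyz":[45,-125,-3],"angular":[0,0,0.084],"claw":-1},{"xyz":[65,-180,-4],"angular":[0,0,0.12],"claw":-1},{"xyz":[85,-235,-5],"angular":[0,0,0.157],"claw":-1},{"xyz":[105,-290,-6],"angular":[0,0,0.194],"claw":-1},{"xyz":[120,-332,-7],"angular":[0.001,0.002,0.222],"claw":-1},{"xyz":[128,-354,-8],"angular":[0.001,0.002,0.237],"claw":-1}])

```text
clock: 6.4
tool_pos: [0.5984, -0.0627, 0.1788]
ee_rot: [[-1.0, -0.018, -0.003], [-0.018, 1.0, -0.0], [0.003, -0.0, -1.0]]
contact_force: [0.1, 0.7, -1.6]
grip_width: 0.0193
```

Request:
play_rows(plan=[{"xyz":[0,0,0],"angular":[0,0,0],"claw":-1},{"xyz":[0,0,0],"angular":[0,0,0],"claw":-1},{"xyz":[0,0,0],"angular":[0,0,0],"claw":-1},{"xyz":[0,0,0],"angular":[0,0,0],"claw":-1},{"xyz":[0,0,0],"angular":[0,0,0],"claw":-1},{"xyz":[0,0,0],"angular":[0,0,0],"claw":-1},{"xyz":[0,0,0],"angular":[0,0,0],"claw":-1},{"xyz":[0,0,0],"angular":[0,0,0],"claw":-1}])

```text
clock: 7.4
tool_pos: [0.5984, -0.0628, 0.1788]
ee_rot: [[-1.0, -0.018, -0.003], [-0.018, 1.0, -0.0], [0.003, -0.0, -1.0]]
contact_force: [-0.4, -0.9, -2.0]
grip_width: 0.0194
```

```bash
python3 -c "
from h import *
snap('wrist','w6')
target([.60,-.06,.18],91.2)"
```

```text
clock 7.45 pos [ 0.5984 -0.0628  0.1788] xyz mm [-1.6  2.7 -1.2] ang [-0.    -0.003 -0.003] F [ 0.7  0.7 -1. ] w 0.0191 j [-6.  26.9 11.5 74.7 -0.  -7. ]
```

View pics/w6.png

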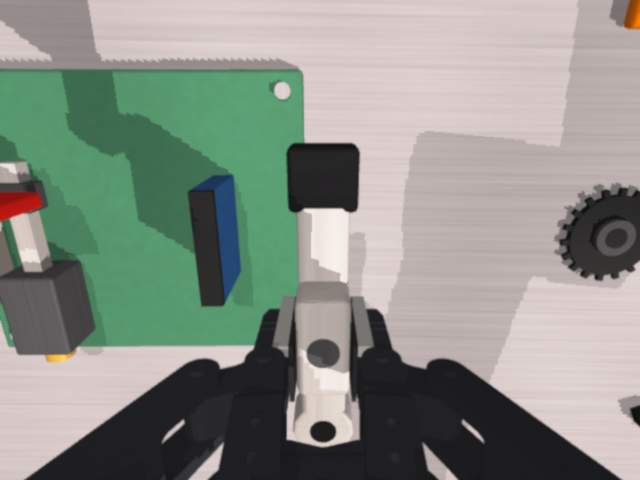

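The wrist view shows the whole rest top, with corners near (190,191), (214,190), (224,304) and (201,306).

```bash
python3 -c "
from m import *
i=cv2.imread('pics/w6.png')
m=(i.max(2)<45).astype(np.uint8); m[:175]=0;m[320:]=0;m[:,:180]=0;m[:,245:]=0
n,l,st,ce=cv2.connectedComponentsWithStats(m);k=1+st[1:,4].argmax();print(st[k])
cs,_=cv2.findContours((l==k).astype(np.uint8),0,2);print(cv2.approxPolyDP(cs[0],4,True).reshape(-1,2))
M=cv2.moments((l==k).astype(np.uint8),True);uv=(M['m10']/M['m00'],M['m01']/M['m00'])
c=load('w6');print('ctr',onz(c,[uv],.075))
Q=onz(c,[(189.5,191.5),(214,190),(224.5,304),(201,306.5)],.075);print(Q,Q.mean(0),np.linalg.norm(np.diff(Q,axis=0,append=Q[:1]),axis=1))
for a,b in((0,3),(1,2)):d=Q[a]-Q[b];print(np.degrees(np.arctan2(d[1],d[0])))
# held arm: hole & eye at current tcp
z0=.1788-.0121;print(onz(c,[(323,352.5)],z0+.038),onz(c,[(323,431)],z0+.018))
cv2.imwrite('pics/w6z.png',cv2.resize(i[170:320,170:260],None,fx=4,fy=4,interpolation=2))
"
```

```text
[189 191  35 113 975]
[[190 191]
 [195 200]
 [195 192]
 [211 193]
 [216 241]
 [198 223]
 [203 216]
 [194 216]
 [200 214]
 [191 205]
 [195 203]
 [190 201]
 [196 252]
 [203 258]
 [199 261]
 [197 256]
 [198 262]
 [211 262]
 [205 257]
 [209 243]
 [201 236]
 [211 238]
 [211 254]
 [217 250]
 [213 261]
 [218 262]
 [222 303]
 [213 193]]
ctr [[ 0.5986 -0.141   0.075 ]]
[[ 0.5689 -0.1489  0.075 ]
 [ 0.5676 -0.1329  0.075 ]
 [ 0.6506 -0.1314  0.075 ]
 [ 0.6529 -0.1484  0.075 ]] [ 0.61   -0.1404  0.075 ] [0.016  0.083  0.0171 0.084 ]
-179.67856374887734
-178.9432888906592
[[ 0.5976 -0.0619  0.2047]] [[ 0.6534 -0.0608  0.1847]]
```

View pics/w6z.png

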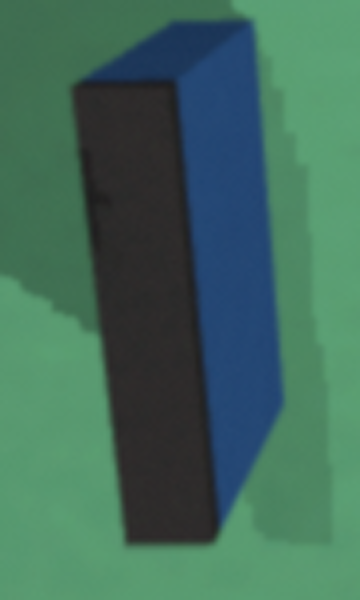

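```bash
python3 -c "
from h import *
target([.6108,-.1417,.1],91.1)"
```

```text
clock 7.45 pos [ 0.5984 -0.0628  0.1788] xyz mm [-11.2 -79.1  78.8] ang [-0.    -0.003 -0.002] F [ 0.7  0.7 -1. ] w 0.0191 j [-6.  26.9 11.5 74.7 -0.  -7. ]
```

Request:
play_rows(plan=[{"xyz":[-3,-20,5],"angular":[0,-0.001,0],"claw":-1},{"xyz":[-7,-50,15],"angular":[0,-0.002,-0.001],"claw":-1},{"xyz":[-10,-72,30],"angular":[0,-0.003,-0.002],"claw":-1},{"xyz":[-11,-79,45],"angular":[0,-0.003,-0.002],"claw":-1},{"xyz":[-11,-79,58],"angular":[0,-0.003,-0.002],"claw":-1},{"xyz":[-11,-79,68],"angular":[0,-0.003,-0.002],"claw":-1},{"xyz":[-11,-79,75],"angular":[0,-0.003,-0.002],"claw":-1},{"xyz":[-11,-79,78],"angular":[0,-0.003,-0.002],"claw":-1}])

```text
clock: 8.45
tool_pos: [0.6106, -0.1409, 0.1005]
ee_rot: [[-1.0, -0.021, -0.0], [-0.021, 1.0, 0.0], [0.0, 0.0, -1.0]]
contact_force: [-0.2, -0.9, -2.4]
grip_width: 0.0192
```

```bash
python3 -c "
from h import *
snap('wrist','w7');snap('scene','s7')
target([.6108,-.1417,.087],91.1)
i=cv2.imread('pics/s7.png');cv2.imwrite('pics/s7z.png',cv2.resize(i[170:350,60:260],None,fx=3.3,fy=3.3,interpolation=2))"
```

```text
clock 8.55 pos [ 0.6106 -0.1411  0.1008] xyz mm [-0.1 -0.6 13.8] ang [-0.     0.     0.001] F [ 0.7 -0.4 -1.1] w 0.0198 j [-13.   32.6   8.7  66.2  -0.  -14.2]
```

View pics/s7z.png

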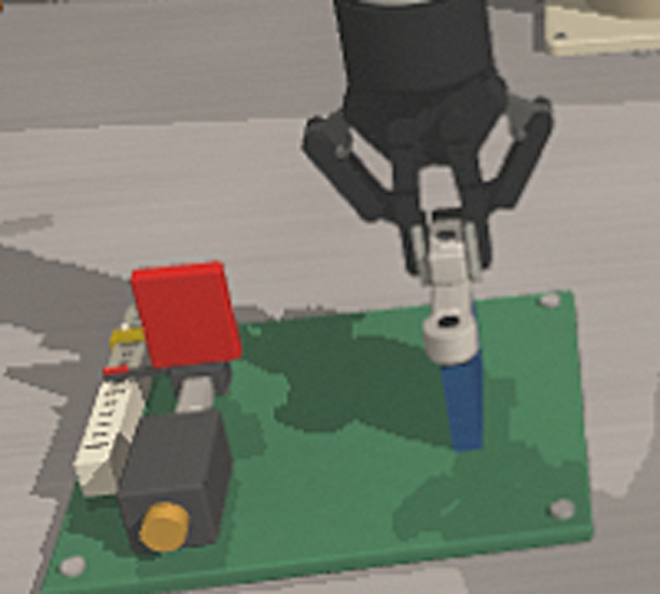

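View pics/w7.png

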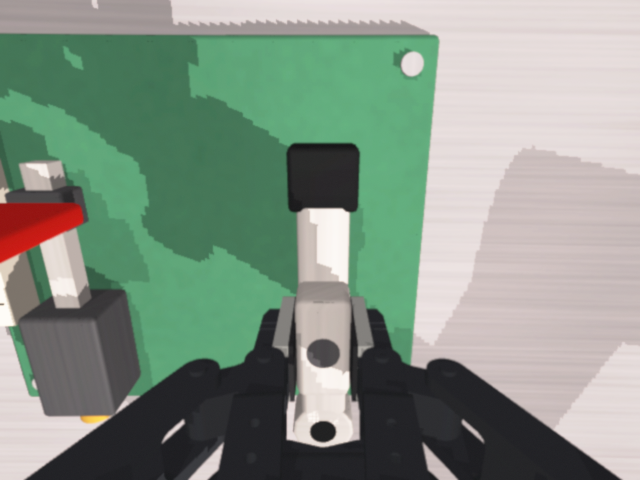

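The arm hangs in line above the rest. I'll lower it slowly.

Request:
play_rows(plan=[{"xyz":[0,-0.5,2],"angular":[0,0,0],"claw":-1},{"xyz":[0,-0.5,5],"angular":[0,0,0],"claw":-1},{"xyz":[0,-0.5,8],"angular":[0,0,0],"claw":-1},{"xyz":[0,-0.5,10],"angular":[0,0,0],"claw":-1},{"xyz":[0,-0.5,11],"angular":[0,0,0],"claw":-1},{"xyz":[0,-0.5,12],"angular":[0,0,0],"claw":-1},{"xyz":[0,-0.5,12.5],"angular":[0,0,0],"claw":-1},{"xyz":[0,-0.5,12.5],"angular":[0,0,0],"claw":-1}])

```text
clock: 9.55
tool_pos: [0.6107, -0.1416, 0.0883]
ee_rot: [[-1.0, -0.02, 0.0], [-0.02, 1.0, -0.0], [-0.0, -0.0, -1.0]]
contact_force: [-0.6, 0.8, -1.2]
grip_width: 0.0191
```

Request:
play_rows(plan=[{"xyz":[0,0,0.4],"angular":[0,0,0],"claw":-1},{"xyz":[0,0,0.8],"angular":[0,0,0],"claw":-1},{"xyz":[0,0,1.1],"angular":[0,0,0],"claw":-1},{"xyz":[0,0,1.4],"angular":[0,0,0],"claw":-1},{"xyz":[0,0,1.6],"angular":[0,0,0],"claw":-1},{"xyz":[0,0,1.8],"angular":[0,0,0],"claw":-1},{"xyz":[0,0,1.8],"angular":[0,0,0],"claw":-1},{"xyz":[0,0,1.8],"angular":[0,0,0],"claw":-1}])

```text
clock: 10.55
tool_pos: [0.6107, -0.1416, 0.0871]
ee_rot: [[-1.0, -0.02, 0.001], [-0.02, 1.0, -0.0], [-0.001, -0.0, -1.0]]
contact_force: [-2.7, 0.8, 5.0]
grip_width: 0.0188
```

Request:
play_rows(plan=[{"xyz":[0,0,-0.3],"angular":[0,0,0],"claw":-1},{"xyz":[0,0,-0.3],"angular":[0,0,0],"claw":-0.5},{"xyz":[0,0,-0.3],"angular":[0,0,0],"claw":-0.3},{"xyz":[0,0,-0.3],"angular":[0,0,0],"claw":-0.1},{"xyz":[0,0,-0.3],"angular":[0,0,0],"claw":0.1},{"xyz":[0,0,-0.3],"angular":[0,0,0],"claw":0.3},{"xyz":[0,0,-0.3],"angular":[0,0,0],"claw":0.3},{"xyz":[0,0,-0.3],"angular":[0,0,0],"claw":0.3}], squeeze=20)

```text
clock: 11.55
tool_pos: [0.6107, -0.1416, 0.0874]
ee_rot: [[-1.0, -0.02, 0.001], [-0.02, 1.0, -0.0], [-0.001, -0.0, -1.0]]
contact_force: [-0.8, 0.9, 0.7]
grip_width: 0.0556
```

```bash
python3 -c "
from h import *
snap('wrist','w8')
target([.6108,-.1417,.20],91.1)"
```

```text
clock 11.6 pos [ 0.6107 -0.1416  0.0874] xyz mm [-2.000e-01 -1.000e-01 -1.126e+02] ang [-0.     0.001  0.001] F [-0.5 -0.6  0.1] w 0.0555 j [-13.1  33.2   7.7  64.5   0.  -14.2]
```

View pics/w8.png

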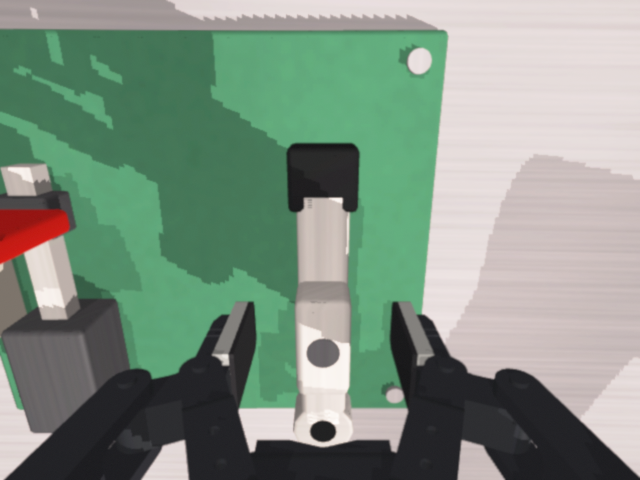

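The arm is released and lies stable on the rest. The boss hole at (323,352) has not moved. I'll retreat straight up.

Request:
play_rows(plan=[{"xyz":[0,0,-4],"angular":[0,0,0],"claw":0.3},{"xyz":[0,0,-12],"angular":[0,0,0],"claw":0.3},{"xyz":[0,0,-25],"angular":[0,0,0],"claw":0.3},{"xyz":[0,0,-45],"angular":[0,0,0],"claw":0.3},{"xyz":[0,0,-70],"angular":[0,0,0],"claw":0.3},{"xyz":[0,0,-95],"angular":[0,0,0],"claw":0.3},{"xyz":[0,0,-115],"angular":[0,0,0],"claw":0.3},{"xyz":[0,0,-125],"angular":[0,0,0],"claw":0.3}])

```text
clock: 12.6
tool_pos: [0.6114, -0.1418, 0.2149]
ee_rot: [[-1.0, -0.02, 0.004], [-0.02, 1.0, -0.001], [-0.004, -0.001, -1.0]]
contact_force: [0.6, -0.1, -0.2]
grip_width: 0.0554
```

```bash
python3 -c "
from h import *
snap('wrist','w9');snap('scene','s9')
i=cv2.imread('pics/s9.png');cv2.imwrite('pics/s9z.png',cv2.resize(i[210:350,60:260],None,fx=3.5,fy=3.5,interpolation=2))
target([.58,-.292,.18],1.2);"
```

```text
clock 12.7 pos [ 0.6114 -0.1418  0.2143] xyz mm [  34.5 -149.5   34.3] ang [0.002 0.004 1.57 ] F [ 0.6 -0.3  0.4] w 0.0558 j [-13.1  28.9  19.9  80.8   0.  -14.2]
```

View pics/w9.png

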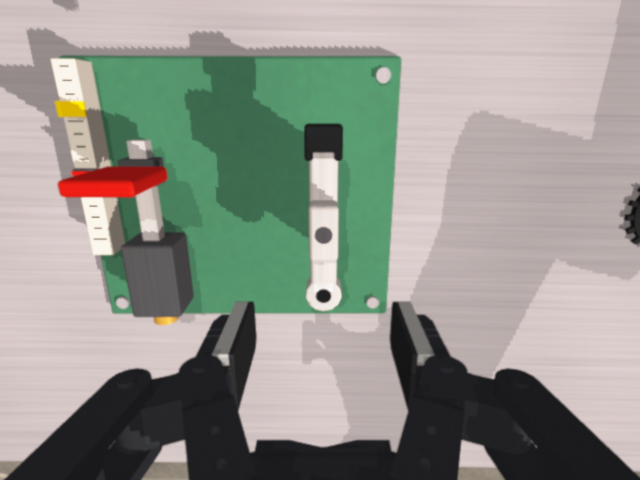

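View pics/s9z.png

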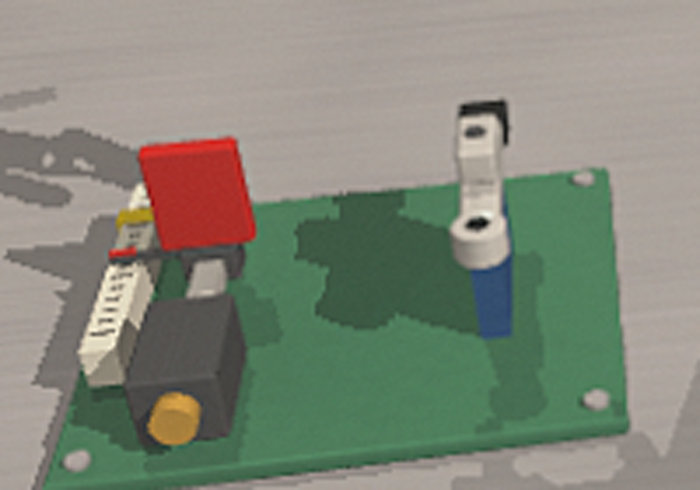

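Request:
play_rows(plan=[{"xyz":[2,-10,0],"angular":[0,0,0.12],"claw":0.3},{"xyz":[6,-30,3],"angular":[0,0.001,0.28],"claw":0.3},{"xyz":[10,-50,7],"angular":[0,0.001,0.45],"claw":0.3},{"xyz":[15,-70,11],"angular":[0,0.002,0.62],"claw":0.3},{"xyz":[20,-90,15],"angular":[0.001,0.002,0.79],"claw":0.3},{"xyz":[25,-110,20],"angular":[0.001,0.003,0.96],"claw":0.3},{"xyz":[30,-130,27],"angular":[0.002,0.003,1.13],"claw":0.3},{"xyz":[34,-145,34],"angular":[0.002,0.004,1.3],"claw":0.3}])

```text
clock: 13.7
tool_pos: [0.5796, -0.2881, 0.1788]
ee_rot: [[-0.281, 0.96, -0.002], [0.96, 0.281, 0.001], [0.001, -0.002, -1.0]]
contact_force: [0.2, -0.1, 0.6]
grip_width: 0.0557
```

```bash
python3 -c "
from h import *
target([.58,-.292,.18],1.2);"
```

```text
clock 13.7 pos [ 0.5796 -0.2881  0.1788] xyz mm [-3.9 -0.7 -1.2] ang [-0.002 -0.001  0.264] F [ 0.2 -0.1  0.6] w 0.0557 j [-26.4  32.3  20.3  78.1  -0.   47.3]
```

Request:
play_rows(plan=[{"xyz":[-2,0,-1],"angular":[-0.001,0,0.12],"claw":0.3},{"xyz":[-4,-0.5,-1],"angular":[-0.002,-0.001,0.264],"claw":0.3},{"xyz":[-4,-0.5,-1],"angular":[-0.002,-0.001,0.264],"claw":0.3},{"xyz":[-4,-0.5,-1],"angular":[-0.002,-0.001,0.264],"claw":0.3},{"xyz":[-4,-0.5,-1],"angular":[-0.002,-0.001,0.264],"claw":0.3},{"xyz":[-4,-0.5,-1],"angular":[-0.002,-0.001,0.264],"claw":0.3},{"xyz":[-4,-0.5,-1],"angular":[-0.002,-0.001,0.264],"claw":0.3},{"xyz":[-4,-0.5,-1],"angular":[-0.002,-0.001,0.264],"claw":0.3}])

```text
clock: 14.7
tool_pos: [0.5803, -0.2921, 0.1799]
ee_rot: [[-0.021, 1.0, -0.0], [1.0, 0.021, -0.0], [-0.0, -0.0, -1.0]]
contact_force: [0.3, 0.3, 0.3]
grip_width: 0.0557
```

```bash
python3 -c "
from h import *
snap('wrist','w10');target([.582,-.292,.066],1.2);"
```

```text
clock 14.75 pos [ 0.5803 -0.2921  0.1798] xyz mm [  0.    1.8 113.8] ang [-0.  0.  0.] F [ 0.8  0.1 -0.8] w 0.0557 j [-26.7  32.5  20.7  78.2  -0.   62.1]
```

View pics/w10.png

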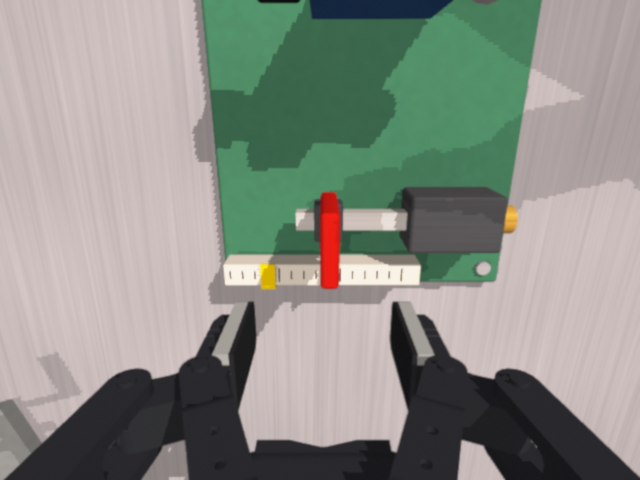

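The blade shows at (330,240) and the clip at (268,276), both from close up. I'll zoom to measure.

```bash
python3 -c "
import cv2
i=cv2.imread('pics/w10.png');cv2.imwrite('pics/w10z.png',cv2.resize(i[185:300,215:365],None,fx=5,fy=5,interpolation=2))"
```

```text
(no output)
```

View pics/w10z.png

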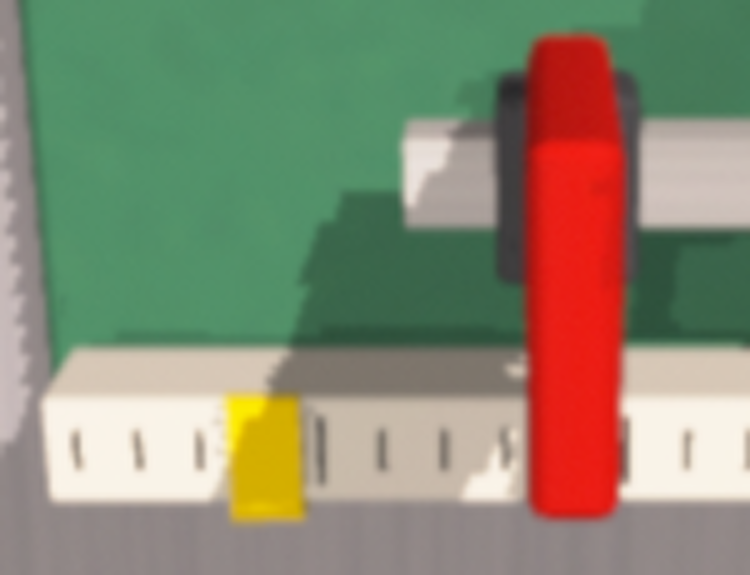

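```bash
python3 -c "
from m import *
c=load('w10');z=lambda p:Z(p,5,(215,185))
B=onz(c,z([(531,142),(624,142),(618,516),(531,516)]),.106);print(B,B.mean(0))
C=onz(c,z([(228,396),(300,396),(303,503),(231,505)]),.036);print(C,C.mean(0))
print('h home thick tick',onz(c,z([(322,450),(624,450)]),.034))
c=load('w9');print('bolts',onz(c,[(383,74.5),(372,302),(122,303)],.014),'boss',onz(c,[(323.5,235)],.113),'eye',onz(c,[(323,296)],.093))
print('ptr scene/top earlier .584,-.3455')
"
```

```text
[[ 0.5782 -0.2672  0.106 ]
 [ 0.589  -0.267   0.106 ]
 [ 0.59   -0.3151  0.106 ]
 [ 0.5792 -0.3154  0.106 ]] [ 0.5841 -0.2912  0.106 ]
[[ 0.5303 -0.3301  0.036 ]
 [ 0.5419 -0.3298  0.036 ]
 [ 0.5421 -0.3489  0.036 ]
 [ 0.5302 -0.3495  0.036 ]] [ 0.5361 -0.3396  0.036 ]
h home thick tick [[ 0.5451 -0.3402  0.034 ]
 [ 0.5945 -0.3391  0.034 ]]
bolts [[ 0.504  -0.0939  0.014 ]
 [ 0.714  -0.0895  0.014 ]
 [ 0.7203 -0.3392  0.014 ]] boss [[ 0.6101 -0.1405  0.113 ]] eye [[ 0.6664 -0.1396  0.093 ]]
ptr scene/top earlier .584,-.3455
```

```bash
python3 -c "
from h import *
target([.5841,-.2915,.066],1.2);"
```

```text
clock 14.75 pos [ 0.5803 -0.2921  0.1798] xyz mm [  0.5   3.9 113.8] ang [-0.  0.  0.] F [ 0.8  0.1 -0.8] w 0.0557 j [-26.7  32.5  20.7  78.2  -0.   62.1]
```

Request:
play_rows(plan=[{"xyz":[0.5,4,8],"angular":[0,0,0],"claw":0.3},{"xyz":[0.5,4,25],"angular":[0,0,0],"claw":0.3},{"xyz":[0.5,4,45],"angular":[0,0,0],"claw":0.3},{"xyz":[0.5,4,65],"angular":[0,0,0],"claw":0.3},{"xyz":[0.5,4,85],"angular":[0,0,0],"claw":0.3},{"xyz":[0.5,4,102],"angular":[0,0,0],"claw":0.3},{"xyz":[0.5,4,111],"angular":[0,0,0],"claw":0.3},{"xyz":[0.5,4,113],"angular":[0,0,0],"claw":0.3}])

```text
clock: 15.75
tool_pos: [0.584, -0.2913, 0.0661]
ee_rot: [[-0.021, 1.0, -0.001], [1.0, 0.021, 0.0], [0.001, -0.001, -1.0]]
contact_force: [-0.2, 0.4, 0.8]
grip_width: 0.0557
```

Request:
play_rows(plan=[{"xyz":[0,0,0],"angular":[0,0,0],"claw":0.1},{"xyz":[0,0,0],"angular":[0,0,0],"claw":-0.2},{"xyz":[0,0,0],"angular":[0,0,0],"claw":-0.5},{"xyz":[0,0,0],"angular":[0,0,0],"claw":-0.7},{"xyz":[0,0,0],"angular":[0,0,0],"claw":-1},{"xyz":[0,0,0],"angular":[0,0,0],"claw":-1},{"xyz":[0,0,0],"angular":[0,0,0],"claw":-1},{"xyz":[0,0,0],"angular":[0,0,0],"claw":-1}], squeeze=80)

```text
clock: 16.75
tool_pos: [0.5844, -0.2914, 0.0666]
ee_rot: [[-0.021, 1.0, -0.0], [1.0, 0.021, 0.0], [0.0, -0.0, -1.0]]
contact_force: [0.1, 1.2, 4.5]
grip_width: 0.0111
```

```bash
python3 -c "
from h import *
snap('wrist','w11');target([.5841,-.2915,.066],1.2);"
```

```text
clock 16.8 pos [ 0.5844 -0.2914  0.0667] xyz mm [-0.1 -0.3  0.7] ang [ 0. -0.  0.] F [1.1 0.5 4. ] w 0.0112 j [-26.5  37.   11.3  64.2   0.   62.3]
```

View pics/w11.png

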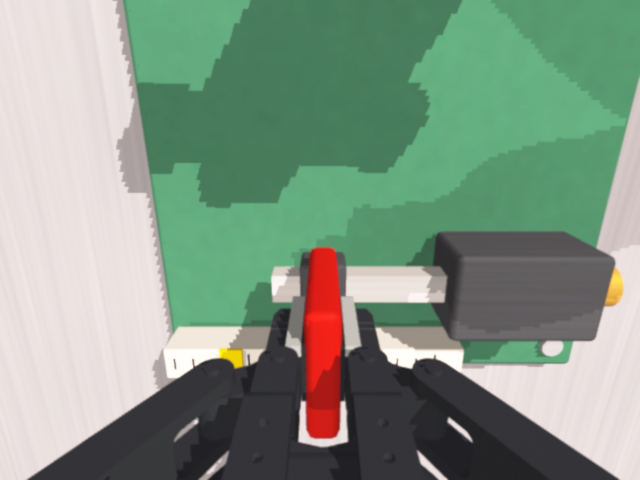

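The blade is gripped at 11 mm. Now I pull.

Request:
play_rows(plan=[{"xyz":[0,-3,0],"angular":[0,0,0],"claw":-1},{"xyz":[0,-9,0],"angular":[0,0,0],"claw":-1},{"xyz":[0,-17,0],"angular":[0,0,0],"claw":-1},{"xyz":[0,-26,0],"angular":[0,0,0],"claw":-1},{"xyz":[0,-35,0],"angular":[0,0,0],"claw":-1},{"xyz":[0,-42,0],"angular":[0,0,0],"claw":-1},{"xyz":[0,-47,0],"angular":[0,0,0],"claw":-1},{"xyz":[0,-49,0],"angular":[0,0,0],"claw":-1}])

```text
clock: 17.8
tool_pos: [0.5394, -0.2924, 0.0667]
ee_rot: [[-0.023, 1.0, 0.008], [1.0, 0.023, -0.0], [-0.0, 0.008, -1.0]]
contact_force: [13.5, 1.2, -4.6]
grip_width: 0.0109
```

```bash
python3 -c "
from h import *
for n in('wrist','top','scene'):snap(n,n[0]+'12')
target([.5351,-.2925,.066],1.2)
i=cv2.imread('pics/t12.png');cv2.imwrite('pics/t12z.png',cv2.resize(i[175:300,360:505],None,fx=5,fy=5,interpolation=2))
i=cv2.imread('pics/s12.png');cv2.imwrite('pics/s12z.png',cv2.resize(i[235:345,60:160],None,fx=5,fy=5,interpolation=2))"
```

```text
clock 17.95 pos [ 0.5394 -0.2924  0.0667] xyz mm [-0.  -4.3  0.7] ang [0.007 0.    0.002] F [12.7  0.1 -4.7] w 0.0113 j [-28.6  32.6   3.3  60.3   0.2  60.2]
```

View pics/w12.png

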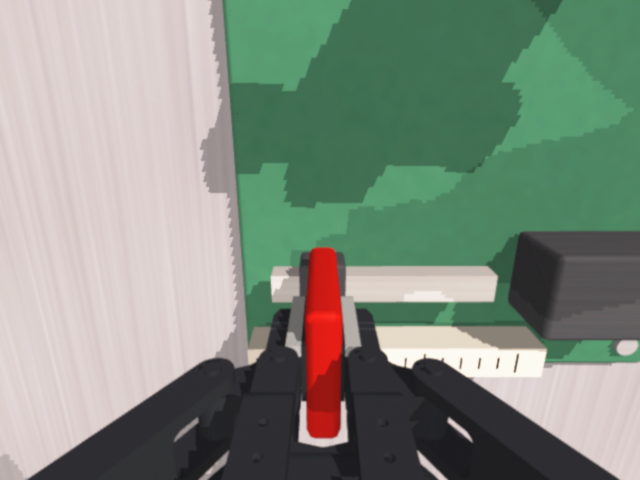

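View pics/t12z.png

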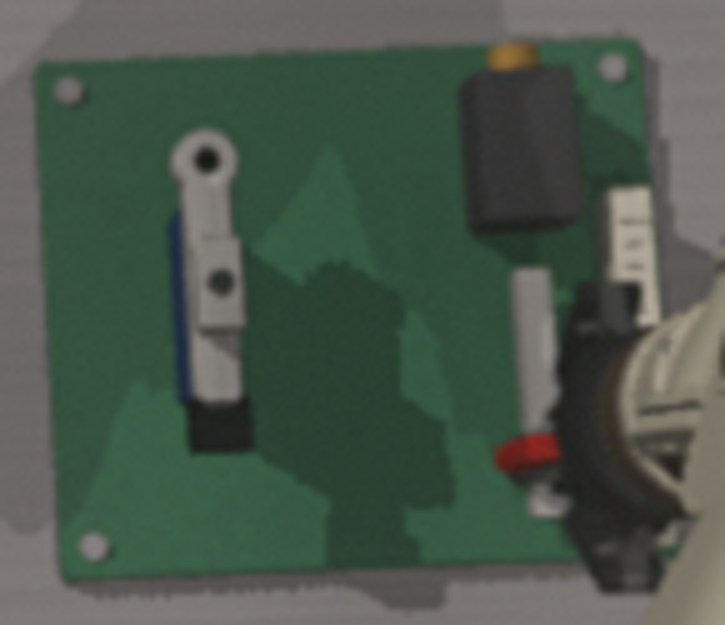

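View pics/s12z.png

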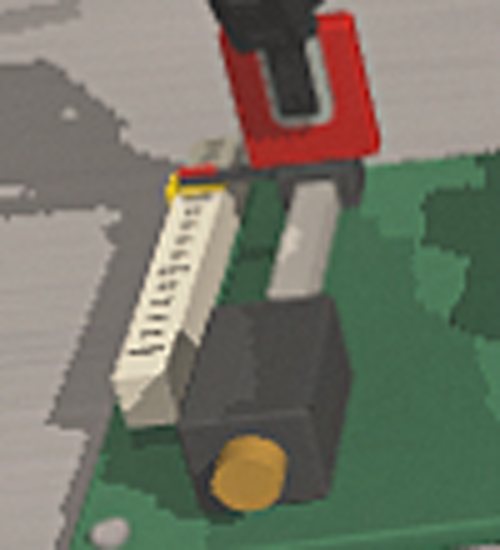

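The scene view shows the pointer over the clip's near edge, and the TCP has moved 45 of about 49 mm because the arm sags under the spring. I'll pull further, allowing for the sag.

Request:
play_rows(plan=[{"xyz":[0,-3,0],"angular":[0.007,0,0],"claw":-1},{"xyz":[0,-5,0],"angular":[0.007,0,0],"claw":-1},{"xyz":[0,-6.5,0],"angular":[0.007,0,0],"claw":-1},{"xyz":[0,-7.5,0],"angular":[0.007,0,0],"claw":-1},{"xyz":[0,-8.2,0],"angular":[0.007,0,0],"claw":-1},{"xyz":[0,-8.2,0],"angular":[0.007,0,0],"claw":-1},{"xyz":[0,-8.2,0],"angular":[0.007,0,0],"claw":-1},{"xyz":[0,-8.2,0],"angular":[0.007,0,0],"claw":-1}])

```text
clock: 18.95
tool_pos: [0.5356, -0.2925, 0.0667]
ee_rot: [[-0.024, 1.0, 0.008], [1.0, 0.024, -0.0], [-0.001, 0.008, -1.0]]
contact_force: [12.7, 0.0, -4.8]
grip_width: 0.0109
```

```bash
python3 -c "
from h import *
for n in('wrist','scene'):snap(n,n[0]+'13')
target([.5351,-.2925,.066],1.2)
i=cv2.imread('pics/s13.png');cv2.imwrite('pics/s13z.png',cv2.resize(i[255:300,80:140],None,fx=10,fy=10,interpolation=2))"
```

```text
clock 19.05 pos [ 0.5356 -0.2925  0.0667] xyz mm [-0.  -0.5  0.7] ang [0.008 0.001 0.003] F [13.5  0.1 -4.2] w 0.0115 j [-28.7  32.2   2.6  59.9   0.2  59.9]
```

View pics/s13z.png

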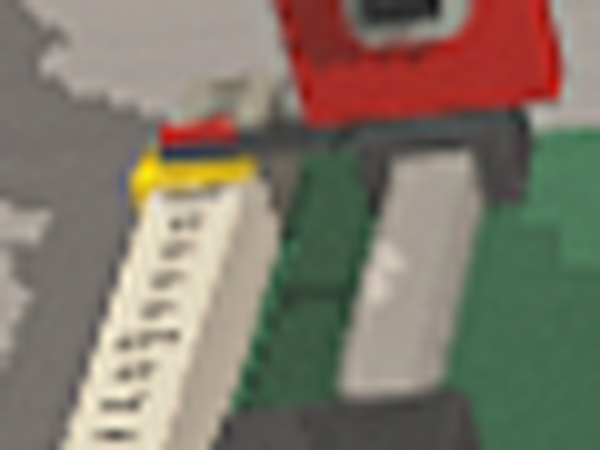

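View pics/w13.png

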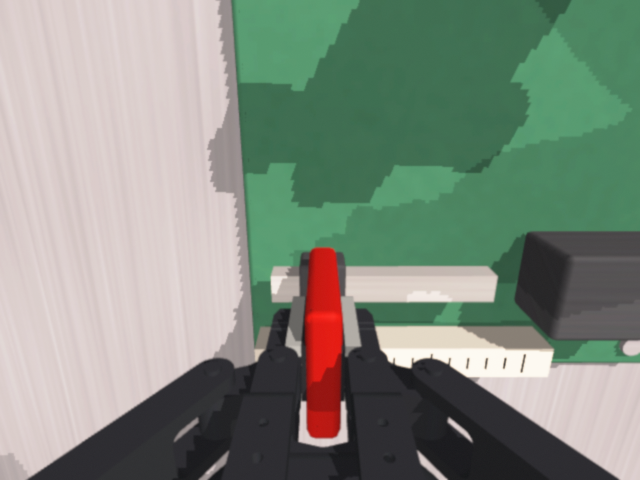

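```bash
python3 -c "
from m import *
a=s;b=load('s13')
for n,c in(('s0',a),('s13',b)):
  i=c['image'].astype(int); R,G,B=i[...,0],i[...,1],i[...,2]
  for nm,m in(('red',(R>110)&(G<70)&(B<70)),('yel',(R>120)&(G>95)&(B<70))):
    m=m.astype(np.uint8); mm=np.zeros_like(m); mm[262:310,85:112]=m[262:310,85:112]
    nn,l,st,ce=cv2.connectedComponentsWithStats(mm)
    for k in range(1,nn):
      if st[k,4]>3: print(n,nm,st[k],ce[k],onz(c,[ce[k]],.043 if nm=='red' else .036))
print(proj(a,[[.536,-.3396,.036],[.5851,-.338,.043],[.536,-.339,.043]]))
"
```

```text
s0 red [102 262  10  20 158] [107.3354 270.3797] [[ 0.548  -0.3244  0.043 ]]
s0 red [ 91 281   8   3  12] [ 94.3333 282.    ] [[ 0.5853 -0.3415  0.043 ]]
s0 yel [ 93 270  11   5  37] [ 97.6757 271.6486] [[ 0.5382 -0.3462  0.036 ]]
s13 red [110 262   2   6  10] [110.6 264.1] [[ 0.5256 -0.3222  0.043 ]]
s13 red [ 96 267   8   3  12] [ 99.1667 268.    ] [[ 0.5365 -0.3422  0.043 ]]
s13 yel [ 93 270  13   5  30] [ 98.0333 271.7   ] [[ 0.5385 -0.3455  0.036 ]]
[[101.3665 270.7216]
 [ 96.275  281.765 ]
 [100.8935 267.72  ]]
```

Pointer travel measured in the scene camera is 48.8 mm. The pointer stands at x≈0.5365 and the mark at ≈0.536, and the clip has not moved. I'll hand in.

```bash
python3 -c "
from m import *
c=load('t12');print('boss',onz(c,zb([(221,283)]),.113),'eye',onz(c,zb([(207,160)]),.093))
s=robot.sense();print(s['clock'],s['tool_pos'],s['grip_width'],s['contact_force'])
print(robot.job_done())"
```

```text
boss [[ 0.6091 -0.1406  0.113 ]] eye [[ 0.6656 -0.1398  0.093 ]]
19.05 [ 0.5356 -0.2925  0.0667] 0.011464066539990488 [13.5203  0.1487 -4.1668]
the job is handed in; nothing more can be done
None
```

I set the largest brake arm on the rest and let go of it, then pulled the red handle out to the yellow mark and handed the job in at 19 s, still gripping it.

- **Brake arm:** it lies flat, boss up. The boss centre measures (0.609–0.610, −0.1405) against a rest centre of (0.610, −0.1405). It lies along the rest within about 1°. It touched down at about 5 N and did not move when released.
- **Handle:** I gripped it with 80 N and pulled it about 49 mm; the spring force at the tool is about 13 N. The first pull stopped at 45 mm because the arm sags under the spring, so I pulled further to correct it.
- **Pointer:** in the scene camera it stands at x ≈ 0.5365. The mark measures 0.535–0.538 in the different views, so the pointer is well within the 6 mm.
- **Clip and the other parts:** the clip stayed at the same pixels in the scene view before and after the pull. I never touched the wrench, the reflector or the sprocket, but I made no final measurement of them.

No check failed.

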